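Turn the colour leaf over its spine

ROBOT

A 6-joint arm with a two-finger parallel gripper is mounted at the origin on the work surface. World frame = base frame: x ahead of the robot, y to its left, z up, the work surface at z = 0. Lengths are in m, angles in rad, forces in N, time in s.
With the tool pointing down it reaches from about 0.35 to 0.725 m from the base axis. Payload 6 kg.
Tool frame: the origin (TCP) lies midway between the tips of the shut fingers; the grasp point (between the pads) lies 19 mm behind it; z points along the fingers, x is the direction in which the jaws open and shut, and the axes are right-handed (so a half turn about z gives the same grasp; the last joint's range is limited). The gripper opens to 85 mm and grips with 20 to 120 N. Pads are 22 mm wide; open, the fingers measure 114 mm over their backs; the gripper's body (76 mm by 85 mm) begins 54 mm behind the grasp point. The pads swing forward as they close: fully open they stand 13 mm farther back than shut.
Start: joints at [1.673, 0.04, 0.085, 0, -1.615, -0.334], TCP at [0.138, 0.584, 0.199] pointing down, gripper open.
Joint ranges: [-2.56, 2.56], [-1.29, 2.01], [-1.08, 1.49], [-3.29, 1.98], [-2.81, -0.18], [-2.99, 2.99]. Speed limits (rad/s): [2.57, 2.57, 3.01, 3.14, 3.14, 3.14].

INTERFACE

Orientations are given as a rotation vector (axis times angle).
In Python, from bench import arm gives the robot as it stands. Calls block until the motion is done:
- arm.move_ptp(position, orientation): joint-space move of the TCP to a pose.
- arm.servo_line(position, speed=0.15, rotation=None, max_force=None): straight line of the TCP; rotation=None keeps the orientation; speed is the mean speed in m/s. With max_force (N) it stops when the force on the tool has changed by that much, and returns True; else False.
- arm.set_joints(angles): joint-space move.
- arm.gripper_open() and arm.close(): open the fingers fully, or close them until they stop; the grip force is fixed at half the most.
- arm.sleep(seconds).
- arm.ik(position, orientation): joint angles nearest the present ones, or None.
- arm.get_state(): the state.
- arm.read_camera(name): name is "scene" or "top" or "wrist"; returns a dict with "img" (480x640x3 uint8, blue, green, red), "K" (3x3 intrinsics, pixels), "k1" (the pictures are not rectified: a ray, as slopes to the right and down, at radius r is drawn at 1 + k1 r^2 times it, then the intrinsics apply), "pose" (4x4, takes a point from camera to world coordinates). Camera axes: x right, y down, z forward; pixel columns grow to the right and rows downward; lengths in m; the calibration is good to about 2 mm. A picture is of the moment at which its call begins. There is no depth.
A pose or a line that the arm cannot do raises arm.PlanningError and nothing moves.
- arm.close_job(): hands the job in, once; it reports no verdict.
The state is a dict: "time": time; "q": joint angles; "joint_velocities": joint speeds; "joint_efforts": joint torques, N m; "position": TCP position; "ee_rot": TCP orientation; "wrist_force": force on the tool from outside, world axes, zero at the start; "ft_torque": the same for the moment, N m; "finger_gap": finger opening in m.
Only numpy, scipy, OpenCV 4.12 (cv2) and the standard library are available. Lean on these libraries where they do the work, as an engineer would, in place of code of your own. Each camera call takes 0.05 s, during which the arm holds its last target. There are 200 camera calls.

TASK

The top leaf of the touch-up paint colour book (blue face up) stands ajar on the robot's left of the spine. With the fingertips, push that one leaf over the spine and press it down until it lies flat on the stack on the other side, red face up, then take the hand away. Only push it: do not pinch it between the fingers, leave the green leaf beneath it lying, do not lift or shift the book, and do not disturb the jug, funnel, mug or scraper.

Things in the scene. Friction and masses are not known exactly. Their poses are not given: they have to be found in the camera images.
- leaf (a joint): hinge angle of the top leaf about the spine, rad: 0 lies flat on the left stack, 1.57 upright, 3.14 lies flat on the right stack (hard stop at both ends). It starts ajar, and the stiff hinge (about 0.2 N m of friction) holds it wherever it is left: about 2 to 4 N at the free edge turns it, and it does not fall shut by itself
- lower (a joint): hinge angle of the green leaf below the top leaf, rad, same meaning and same stiff hinge; it lies at 0 and must stay there
- spine (a point): middle of the spine, a steel rod 10 mm thick and 180 mm long whose axis lies 45 mm above the work surface. Its x axis runs along the spine, z is up, and its y axis points to the side on which the leaf starts. At both ends of the rod, 88 mm from the middle, stands a bracket 50 mm high
- leaf_edge (a point): middle of the top leaf's free edge, 125 mm from the spine's axis, half-way through the thickness. The leaf is a rigid plate 150 mm long along the spine, reaching from 20 to 125 mm from the spine's axis, mid-plane through that axis; 4 mm thick in white at its rim, 8 mm where the coloured panels are. The point turns with the leaf (its y points from the spine to the free edge, z out of the blue face)
- leaf_front: blue panel, 124 x 81 x 2 mm, on the top leaf's upper face, origin at the centre of the panel, 72.5 mm from the spine's axis; it leaves a rim 12 mm wide all round. Pressing this and the red panel at once counts as pinching
- leaf_back: red panel of the same size on the top leaf's other face, which looks down at the start and up when the leaf has been turned; origin at its centre
- book: the book's stand: steel base plate 200 mm (own x, along the spine) x 310 mm x 12 mm with a stack of plates on either side of the spine, 3 kg, loose on the shelf; origin at the middle of its underside, 45 mm below spine, same axes. On the starting (+y) side the stack with the lower leaf on it is 38 mm high over the work surface, on the other side the stack is 41 mm high; both reach from 20 to 125 mm from the spine's axis
- jug: closed blue washer jug, 90 x 130 x 220 mm, upright, origin at the centre of its underside
- funnel: aluminium funnel standing mouth down, 100 mm across, 130 mm high, origin at the centre of its underside
- mug: white ceramic mug, 80 mm across, 95 mm high, origin at the centre of its underside
- scraper: grey plastic ice scraper lying flat, about 210 x 100 x 22 mm, its length along its own x, blade at +x; origin on its underside

How it is judged:
By the outcome, as a careful person would: the job done as asked, in the order asked, and still so for the second after the job is handed in, with the robot touching nothing.
It also fails if it takes over 38 s, if anything falls off the work surface, if the arm or the gripper's body presses on something with over 40 N, if the wrist force passes 120 N, or if a joint passes its speed limit or range.

## Working session

There is one attempt and no reset: what is moved stays moved. The work goes in short steps, each a Python script; the robot and the scene stay as the last script left them, time stands still between calls to the robot, and variables do not carry over. Pictures are saved under pics/ and viewed, about 8 in all and at most 12, crops included, and the job is handed in when it is done.

```bash
mkdir -p pics; ls; python3 - <<'E'
from bench import arm
import cv2,numpy as np
for n in("scene","top"):
    c=arm.read_camera(n);cv2.imwrite(f"pics/{n}0.png",c["img"]);print(n,c["K"].tolist(),c["k1"],np.round(c["pose"],4).tolist())
s=arm.get_state();print(s["time"],s["position"],s["ee_rot"],s["finger_gap"])
E
```

```text
pics
scene [[447.10237692413637, 0.0, 312.4277497158095], [0.0, 447.10237692413637, 237.51665736708398], [0.0, 0.0, 1.0]] -0.10613696197787445 [[0.1633, 0.714, -0.6808, 1.2722], [0.9866, -0.1142, 0.1169, -0.0918], [0.0057, -0.6907, -0.7231, 0.8569], [0.0, 0.0, 0.0, 1.0]]
top [[479.2719845839288, 0.0, 318.13110485022963], [0.0, 479.2719845839288, 233.50290223608945], [0.0, 0.0, 1.0]] -0.060844103053487246 [[-0.0119, -0.9842, 0.1768, 0.3474], [-0.9997, 0.0151, 0.0167, 0.0183], [-0.0191, -0.1766, -0.9841, 1.1419], [0.0, 0.0, 0.0, 1.0]]
0.1 [0.13768204 0.58363397 0.19773322] [ 1.94896498e+00 -2.46243112e+00  1.81252911e-03] 0.08536093733335158
```

View pics/scene0.png

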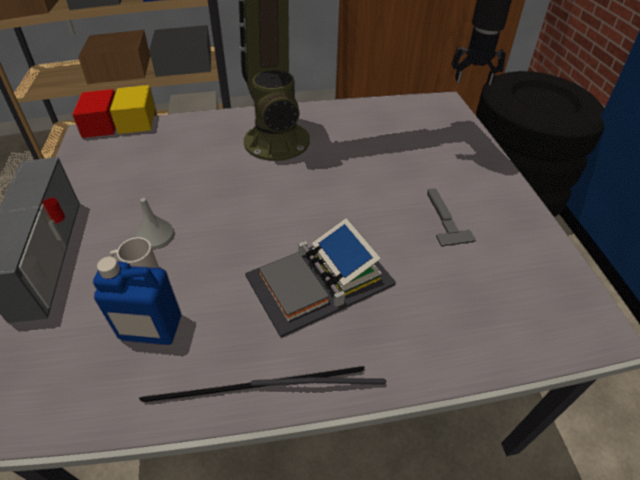

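View pics/top0.png

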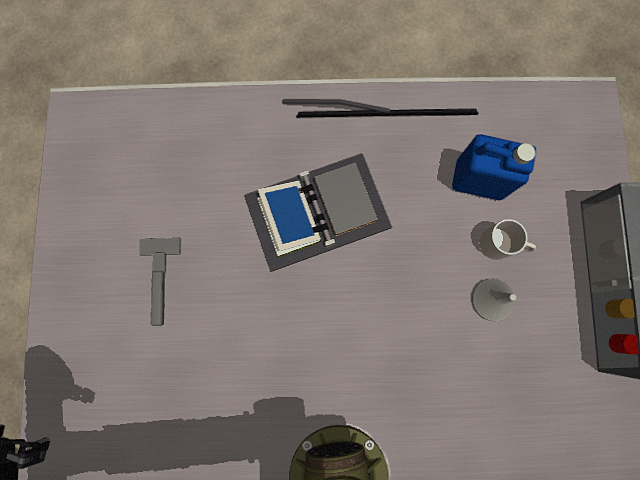

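The scene view shows the leaf ajar (blue, about 345,250) with the book at 250–395 × 220–330. In the top view the book base corners are near (246,194), (362,154), (391,227) and (271,270). Next come enlarged crops.

```bash
python3 - <<'E'
import cv2
a=cv2.imread("pics/top0.png")[145:280,238:398];cv2.imwrite("pics/t1.png",cv2.resize(a,None,fx=4,fy=4,interpolation=cv2.INTER_CUBIC)) 
a=cv2.imread("pics/scene0.png")[212:337,240:400];cv2.imwrite("pics/s1.png",cv2.resize(a,None,fx=4,fy=4,interpolation=cv2.INTER_CUBIC))
E
```

```text
(no output)
```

View pics/t1.png

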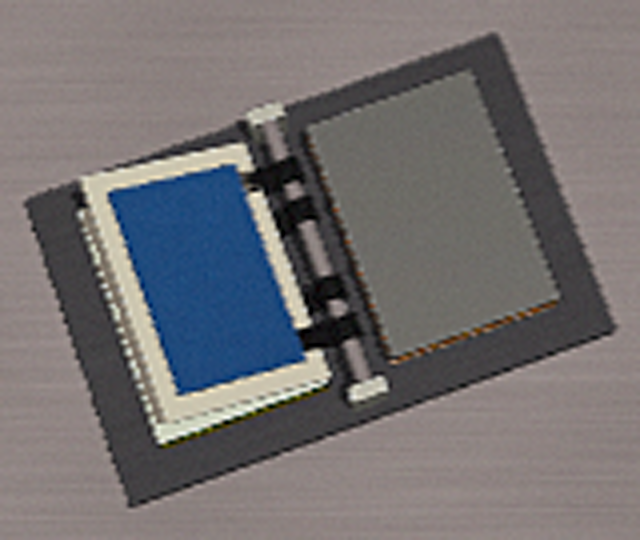

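View pics/s1.png

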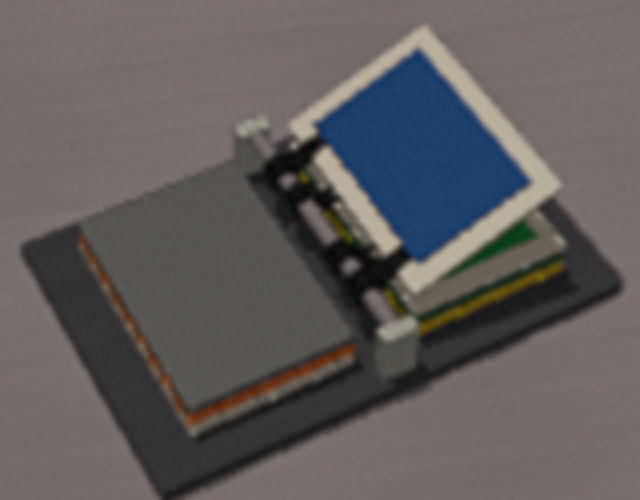

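The crops show the corners of the base, leaf and blue panel clearly. I'll fit pose (x, y, yaw) and leaf angle to both views.

```bash
cat > fit.py <<'E'
from bench import arm
import numpy as np
from scipy.optimize import least_squares
cams={n:arm.read_camera(n) for n in("scene","top")}
def proj(n,P):
    c=cams[n];T=np.linalg.inv(c["pose"]);p=P@T[:3,:3].T+T[:3,3];s=p[:,:2]/p[:,2:]
    s=s*(1+c["k1"]*(s**2).sum(1,keepdims=True));K=c["K"];return s*[K[0,0],K[1,1]]+K[:2,2]
B=lambda x,y:("b",x,y,.012)
L=lambda x,r,h:("l",x,r,h)
top=[(25,203,B(.1,.155)),(497,35,B(.1,-.155)),(615,327,B(-.1,-.155)),(131,505,B(-.1,.155)),
(84,178,L(.075,.125,.002)),(168,424,L(-.075,.125,.002)),(247,143,L(.075,.02,.002)),(328,385,L(-.075,.02,.002)),
(110,190,L(.062,.113,.004)),(177,397,L(-.062,.113,.004)),(237,165,L(.062,.032,.004)),(304,360,L(-.062,.032,.004))]
sc=[(165,497,B(.1,-.155)),(22,245,B(-.1,-.155)),(622,287,B(.1,.155)),
(425,28,L(-.075,.125,.002)),(560,185,L(.075,.125,.002)),(410,293,L(.075,.02,.002)),(290,130,L(-.075,.02,.002)),
(420,50,L(-.062,.113,.004)),(530,183,L(.062,.113,.004)),(318,125,L(-.062,.032,.004)),(418,262,L(.062,.032,.004))]
def W(p,f):
    k,x,a,b=f;y,z=(a,b) if k=="b" else (a*np.cos(p[3])-b*np.sin(p[3]),.045+a*np.sin(p[3])+b*np.cos(p[3]))
    c,s=np.cos(p[2]),np.sin(p[2]);return[p[0]+c*x-s*y,p[1]+s*x+c*y,z]
def res(p):
    r=[]
    for n,l,o in(("top",top,(238,145)),("scene",sc,(240,212))):
        uv=np.array([[(a+.5)/4-.5,(b+.5)/4-.5] for a,b,_ in l])+o
        r.append((proj(n,np.array([W(p,f) for *_,f in l]))-uv))
    return np.vstack(r).ravel()
s=least_squares(res,[.55,0,.3,.5],loss="soft_l1")
print(s.x.round(4),np.sqrt(np.mean(s.fun**2)));print(res(s.x).reshape(-1,2).round(1).tolist())
E
python3 fit.py
```

```text
[0.608  0.0393 0.3362 0.3655] 0.9648192429420214
[[-0.3, -1.4], [0.4, -1.4], [0.7, 0.2], [-0.4, -0.1], [-1.5, 0.1], [-1.0, 0.0], [-0.7, -0.8], [0.8, -2.4], [-1.1, 0.8], [0.0, -0.3], [-0.7, -0.6], [0.6, -0.3], [-1.6, -1.2], [-1.6, -0.9], [0.5, -2.3], [-0.2, -0.6], [0.6, 0.4], [0.4, -0.1], [-1.3, -1.9], [-0.3, -0.5], [0.5, -0.3], [-2.0, -0.5], [-0.5, 0.3]]
```

```bash
cat > h.py <<'E'
from bench import arm
import numpy as np
from scipy.spatial.transform import Rotation as R
X0,Y0,YAW,TH0=.608,.0393,.3362,.3655
c,s=np.cos(YAW),np.sin(YAW);BX=np.array([c,s,0]);BY=np.array([-s,c,0]);BZ=np.array([0,0,1.]);O=np.array([X0,Y0,.045])
d=np.deg2rad
def pose(C,pol,sg):   # inner tip corner C (y',z from axis), polar angle of tool back direction
    u=np.array([np.cos(pol),np.sin(pol)]);p=np.array([u[1],-u[0]])
    t=np.array(C)+.011*p
    w=lambda v:BY*v[0]+BZ*v[1]
    z=-w(u);x=sg*BX;y=np.cross(z,x)
    return O+w(t),R.from_matrix(np.c_[x,y,z]).as_rotvec()
def C(th,pol,S=.02):
    e=np.array([np.cos(th),np.sin(th)]);n=np.array([-e[1],e[0]]);u=np.array([np.cos(pol),np.sin(pol)])
    return .125*e-.002*n-S*u if th<pol else (.125-S)*e-.004*n
def pol(th): return np.interp(th,[d(90),d(172)],[d(45),d(90)])
def appr(back,gap,sg):
    u=np.array([np.cos(d(45)),np.sin(d(45))]);p=np.array([u[1],-u[0]])
    return pose(C(TH0,d(45))+back*u+gap*p,d(45),sg)
E
python3 - <<'E'
from h import *
for sg in(1,-1):
    print(sg)
    L=[appr(.09,.006,sg),appr(0,.006,sg)]+[pose(C(t,pol(t)),pol(t),sg) for t in np.linspace(TH0,np.pi,8)]
    for p,r in L:
        q=arm.ik(p,r);print(p.round(3),None if q is None else np.round(q,2))
E
```

```text
1
[0.549 0.208 0.125] [ 1.04  0.23 -0.24  0.57 -1.67  2.32]
[0.57  0.148 0.062] [ 0.95  0.22 -0.38  0.62 -1.51  2.31]
[0.571 0.144 0.066] [ 0.95  0.21 -0.38  0.62 -1.52  2.32]
[0.58  0.12  0.108] [ 0.91  0.15 -0.37  0.64 -1.55  2.39]
[0.59  0.09  0.132] [ 0.86  0.11 -0.38  0.66 -1.55  2.44]
[0.604 0.052 0.142] [ 0.79  0.08 -0.4   0.69 -1.52  2.5 ]
[0.617 0.015 0.138] [ 0.65  0.03 -0.33  0.55 -1.44  2.68]
[ 0.628 -0.018  0.119] [ 0.5   0.04 -0.23  0.36 -1.38  2.9 ]
[ 0.636 -0.04   0.088] None
[ 0.639 -0.049  0.049] None
-1
[0.549 0.208 0.125] [ 1.04  0.23 -0.24  0.57 -1.67 -0.82]
[0.57  0.148 0.062] [ 0.95  0.22 -0.38  0.62 -1.51 -0.83]
[0.571 0.144 0.066] [ 0.95  0.21 -0.38  0.62 -1.52 -0.82]
[0.58  0.12  0.108] [ 0.91  0.15 -0.37  0.64 -1.55 -0.75]
[0.59  0.09  0.132] [ 0.86  0.11 -0.38  0.66 -1.55 -0.7 ]
[0.604 0.052 0.142] [ 0.79  0.08 -0.4   0.69 -1.52 -0.65]
[0.617 0.015 0.138] [ 0.65  0.03 -0.33  0.55 -1.44 -0.46]
[ 0.628 -0.018  0.119] [ 0.5   0.04 -0.23  0.36 -1.38 -0.25]
[ 0.636 -0.04   0.088] [ 0.34  0.11 -0.11  0.14 -1.36 -0.03]
[ 0.639 -0.049  0.049] [ 0.23  0.18 -0.04  0.   -1.35  0.1 ]
```

```bash
python3 - <<'E'
from h import *
import cv2
arm.close()
p,r=appr(.09,.006,-1);arm.move_ptp(p,r)
print(arm.get_state()["time"],arm.get_state()["wrist_force"].round(2),arm.get_state()["finger_gap"])
p,r=appr(0,.006,-1);print("hit",arm.servo_line(p,.08,rotation=r,max_force=5))
for t in d(np.array([24,30,37])):
    p,r=pose(C(t,pol(t)),pol(t),-1);h=arm.servo_line(p,.06,rotation=r,max_force=15)
    S=arm.get_state();print(round(S["time"],2),h,S["wrist_force"].round(2))
    if h:break
a=arm.read_camera("scene")["img"][130:350,220:460];b=arm.read_camera("top")["img"][130:350,160:400]
cv2.imwrite("pics/m1.png",cv2.resize(np.hstack([a,b]),(800,367)))
E
```

```text
2.8917 [-0.27  0.23 -0.04] 6.987445243291096e-05
hit False
4.53 False [ 0.45  0.27 -0.05]
4.89 False [-0.08 -0.91 -1.07]
5.3 False [ 0.41 -0.49  0.52]
```

View pics/m1.png

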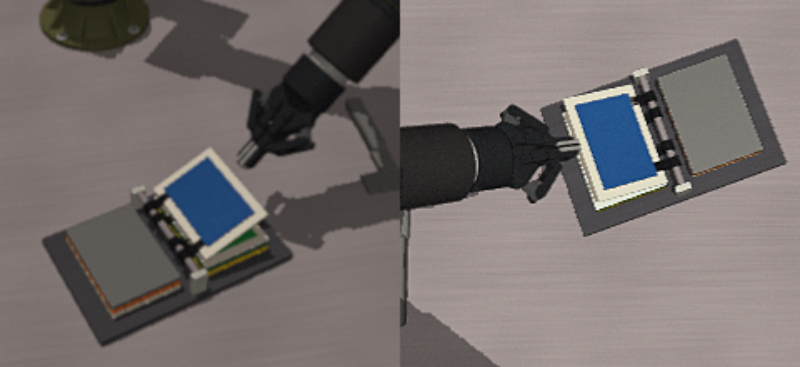

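```bash
python3 - <<'E'
from h import *
import cv2
S=arm.get_state();print(S["position"],S["ee_rot"],pose(C(d(37),d(45)),d(45),-1))
a=arm.read_camera("scene")["img"][195:315,300:420];b=arm.read_camera("top")["img"][170:290,220:340]
w=arm.read_camera("wrist")["img"]
cv2.imwrite("pics/m2.png",np.hstack([cv2.resize(x,(400,400),interpolation=cv2.INTER_CUBIC) for x in (a,b)]))
cv2.imwrite("pics/w2.png",w)
E
```

```text
[0.57669141 0.12856838 0.09654578] [-0.4667158   2.7507159  -1.13931849] (array([0.57676845, 0.12866907, 0.0967093 ]), array([-0.46675829,  2.75046696, -1.13928072]))
```

View pics/m2.png

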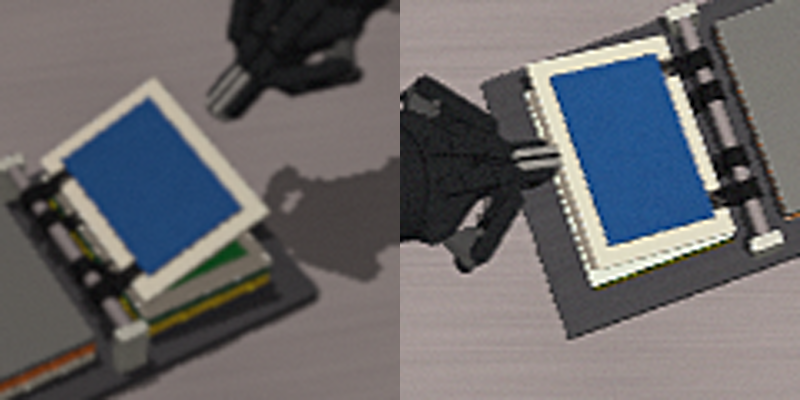

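View pics/w2.png

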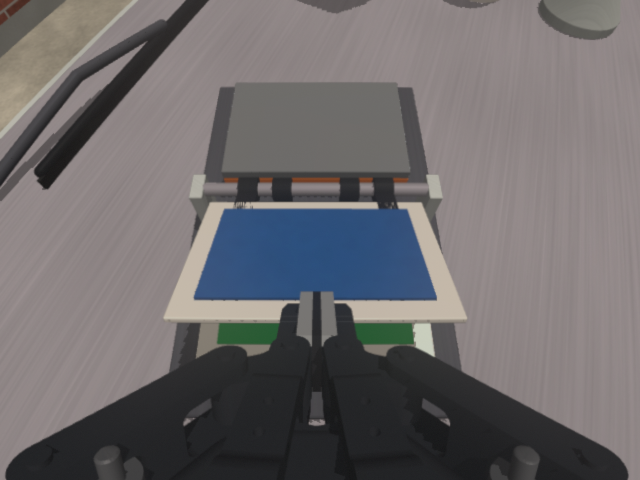

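```bash
cat >> fit.py <<'E'
p=arm.get_state()["position"][None]
print("tcp",{n:proj(n,p).round(1).tolist() for n in cams})
for th in (.25,.3655,.5): print(th,{n:proj(n,np.array([W([*s.x[:3],th],L(x,.125,.002)) for x in(-.075,0,.075)])).round(1).tolist() for n in cams})
for nm,idx in(("top only",range(24)),("scene only",range(24,46))):
    q=least_squares(lambda v:res(v)[list(idx)],s.x);print(nm,q.x.round(4),np.sqrt(np.mean(q.fun**2)))
E
python3 fit.py
```

```text
[0.608  0.0393 0.3362 0.3655] 0.9648192429420214
[[-0.3, -1.4], [0.4, -1.4], [0.7, 0.2], [-0.4, -0.1], [-1.5, 0.1], [-1.0, 0.0], [-0.7, -0.8], [0.8, -2.4], [-1.1, 0.8], [0.0, -0.3], [-0.7, -0.6], [0.6, -0.3], [-1.6, -1.2], [-1.6, -0.9], [0.5, -2.3], [-0.2, -0.6], [0.6, 0.4], [0.4, -0.1], [-1.3, -1.9], [-0.3, -0.5], [0.5, -0.3], [-2.0, -0.5], [-0.5, 0.3]]
tcp {'scene': [[354.8, 239.0]], 'top': [[276.5, 215.9]]}
0.25 {'scene': [[346.9, 221.4], [363.4, 240.6], [381.2, 261.5]], 'top': [[277.4, 252.2], [266.6, 221.5], [256.1, 191.5]]}
0.3655 {'scene': [[345.7, 218.1], [362.3, 237.3], [380.2, 258.3]], 'top': [[278.7, 250.6], [267.8, 219.5], [257.1, 189.2]]}
0.5 {'scene': [[343.5, 214.6], [360.2, 234.0], [378.3, 255.1]], 'top': [[281.1, 248.5], [270.0, 217.0], [259.2, 186.3]]}
top only [0.6056 0.0397 0.3343 0.4292] 0.6489834326336725
scene only [0.6112 0.0404 0.3322 0.4083] 0.8326571777325237
```

```bash
cat > tri.py <<'E'
import numpy as np,cv2
def ray(c,uv):
    K=c["K"];x=np.array([(uv[0]-K[0,2])/K[0,0],(uv[1]-K[1,2])/K[1,1]]);y=x.copy()
    for _ in range(20): y=x/(1+c["k1"]*(y@y))
    v=c["pose"][:3,:3]@[*y,1];return c["pose"][:3,3],v/np.linalg.norm(v)
def tri(rs):
    A=sum(np.eye(3)-np.outer(v,v) for o,v in rs);b=sum((np.eye(3)-np.outer(v,v))@o for o,v in rs)
    P=np.linalg.solve(A,b);return P,[np.linalg.norm(np.cross(P-o,v)) for o,v in rs]
E
python3 - <<'E'
from h import *
from tri import *
C={n:arm.read_camera(n) for n in("top","scene","wrist")}
T,S,W=[lambda uv,n=n:ray(C[n],uv) for n in("top","scene","wrist")]
P,e=tri([T((267.4,217)),S((368,227))]);print("tip",P,e)
print(C["wrist"]["K"].tolist(),C["wrist"]["k1"],C["wrist"]["pose"].round(3).tolist())
st=arm.get_state();RR=R.from_rotvec(st["ee_rot"]).as_matrix();print("tip in tool",RR.T@(P-st["position"]))
for nm,a,b,w in(("free x-",(84,178),None,None),):pass
o=lambda p,f:((p[0]+.5)/4-.5+f[0],(p[1]+.5)/4-.5+f[1])
t=lambda *p:T(o(p,(238,145)));s=lambda *p:S(o(p,(240,212)))
book=lambda P:np.array([BX@(P-O),BY@(P-O),P[2]]).round(4)
for nm,rs in dict(fp=[t(84,178),s(560,185),W((168,320))],fm=[t(168,424),s(425,28),W((465,319))],ip=[t(247,143),s(410,293)],im=[t(328,385),s(290,130)],
  base1=[t(497,35),s(165,497)],base2=[t(615,327),s(22,245)],base3=[t(25,203),s(622,287)]).items():
    for k in((2,3) if len(rs)>2 else (2,)):
        P,e=tri(rs[:k]);print(nm,k,book(P),np.round(e,4))
    if len(rs)>2: P,e=tri([rs[0],rs[2]]);print(nm,"top+wrist",book(P),np.round(e,4))
E
```

```text
tip [0.56978825 0.15243471 0.12486813] [np.float64(0.006949520905244003), np.float64(0.006949520905244004)]
[[372.9213965777864, 0.0, 316.30229641625397], [0.0, 372.9213965777864, 240.81430964712956], [0.0, 0.0, 1.0]] -0.05422991967585336 [[-0.944, -0.292, 0.154, 0.555], [-0.33, 0.834, -0.442, 0.197], [0.0, -0.468, -0.884, 0.274], [0.0, 0.0, 0.0, 1.0]]
tip in tool [-0.00125203 -0.00251885 -0.03743088]
fp 2 [0.074  0.1136 0.0933] [0.001 0.001]
fp 3 [0.0745 0.1143 0.0931] [0.0017 0.0004 0.0016]
fp top+wrist [0.0769 0.1134 0.0866] [0.0013 0.0013]
fm 2 [-0.0749  0.1152  0.09  ] [0.0012 0.0012]
fm 3 [-0.0744  0.1147  0.0903] [0.0013 0.0013 0.0009]
fm top+wrist [-0.0749  0.1139  0.0878] [0.0004 0.0004]
ip 2 [0.0733 0.0176 0.0521] [0.0005 0.0005]
im 2 [-0.0775  0.0221  0.0425] [0.0009 0.0009]
base1 2 [ 0.0996 -0.1529  0.0051] [0.0014 0.0014]
base2 2 [-0.0983 -0.1531  0.0092] [0.0011 0.0011]
base3 2 [0.0994 0.156  0.002 ] [0.0002 0.0002]
```

```bash
python3 - <<'E'
from h import *
from tri import *
st=arm.get_state();RR=R.from_rotvec(st["ee_rot"]).as_matrix()
for n in("top","scene","wrist"):
    c=arm.read_camera(n);T=np.linalg.inv(c["pose"])
    for z in(0,-.02,-.04,-.06):
        p=T[:3,:3]@(st["position"]+RR@[0,0,z])+T[:3,3];s=p[:2]/p[2];s=s*(1+c["k1"]*s@s);print(n,z,(s*c["K"][0,0]+c["K"][:2,2]).round(1))
print(st["q"],st["finger_gap"])
E
```

```text
top 0 [276.5 215.8]
top -0.02 [269.8 216.6]
top -0.04 [262.9 217.5]
top -0.06 [255.8 218.3]
scene 0 [354.8 239. ]
scene -0.02 [360.4 232.7]
scene -0.04 [366.  226.4]
scene -0.06 [371.7 220. ]
wrist 0 [319.6 279. ]
wrist -0.02 [319.9 296. ]
wrist -0.04 [320.4 317.3]
wrist -0.06 [321.  344.5]
[ 0.92292516  0.16704837 -0.3713394   0.62991568 -1.54438772 -0.77369089] -0.00011181442435805946
```

```bash
python3 - <<'E'
from bench import arm
import cv2,numpy as np
f=lambda n,x,y:cv2.resize(arm.read_camera(n)["img"][y:y+40,x:x+40],(400,400),interpolation=cv2.INTER_CUBIC)
cv2.imwrite("pics/z.png",np.hstack([f("top",245,197),f("scene",342,208)]))
E
```

```text
(no output)
```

View pics/z.png

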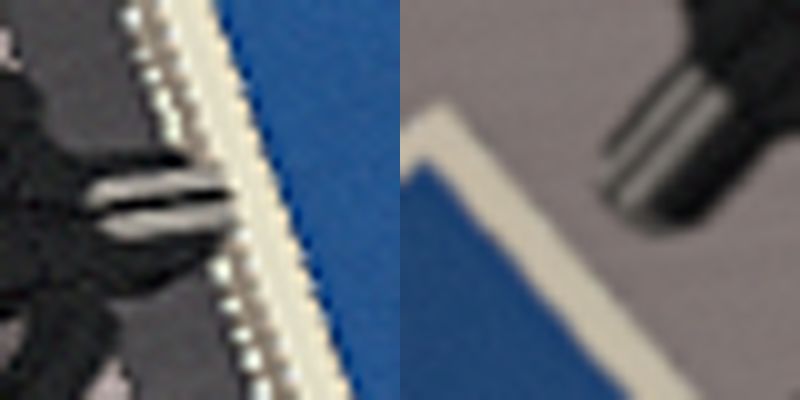

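```bash
python3 - <<'E'
from h import *
from tri import *
C={n:arm.read_camera(n) for n in("top","scene","wrist")}
st=arm.get_state();RR=R.from_rotvec(st["ee_rot"]).as_matrix()
r=[ray(C["top"],(267.7,216.5)),ray(C["scene"],(363,226)),ray(C["wrist"],(317,292))]
for s in(r,r[:2],r[1:],[r[0],r[2]]):
    P,e=tri(s);print(P.round(4),np.round(e,4),"tool",(RR.T@(P-st["position"])).round(4))
P=st["position"]+RR@[0,-.011,0]
print(RR[:,1])
E
```

```text
[0.5701 0.1462 0.1293] [0.0024 0.0012 0.002 ] tool [ 0.0005 -0.0097 -0.0363]
[0.5688 0.1459 0.1289] [0.0015 0.0015] tool [ 0.0018 -0.0094 -0.0362]
[0.5714 0.1472 0.1311] [0.0005 0.0005] tool [-0.001  -0.0107 -0.038 ]
[0.5713 0.145  0.1223] [0.0014 0.0014] tool [-0.0002 -0.0059 -0.0303]
[-0.23329397  0.6675119  -0.70710805]
```

All three views agree that the visible fingertip ends about 36 mm behind the reported TCP, along the tool axis. That explains why nothing was touched. I'll apply that offset, approach again and check by force and picture.

```bash
sed -i 's/    return O+w(t),R/    return O+w(t)+TIP*z,R/; s/^d=np.deg2rad/d=np.deg2rad;TIP=.036/' h.py; python3 - <<'E'
from h import *
import cv2
print([arm.ik(*pose(C(t,pol(t)),pol(t),-1)) is not None for t in np.linspace(TH0,np.pi,12)])
for b,g in((.06,.02),(0,.008)):
    p,r=appr(b,g,-1);print("hit",arm.servo_line(p,.1,rotation=r,max_force=5))
    S=arm.get_state();print(round(S["time"],2),S["wrist_force"].round(2))
for t in d(np.array([24,30,37,45])):
    p,r=pose(C(t,pol(t)),pol(t),-1);h=arm.servo_line(p,.06,rotation=r,max_force=15)
    S=arm.get_state();print(round(S["time"],2),h,S["wrist_force"].round(2))
    if h:break
a=arm.read_camera("scene")["img"][180:320,290:430];b=arm.read_camera("top")["img"][150:290,210:350]
cv2.imwrite("pics/m3.png",np.hstack([cv2.resize(x,(400,400),interpolation=cv2.INTER_CUBIC) for x in (a,b)]))
E
```

```text
[True, True, True, True, True, True, True, True, True, True, True, True]
hit False
6.9 [-0.48 -0.07  0.4 ]
hit False
7.66 [ 0.59 -0.18  0.07]
8.05 False [0.33 0.24 0.85]
8.42 False [0.18 0.1  0.71]
8.82 False [ 0.38 -0.16 -0.45]
9.23 False [ 0.07 -0.23  0.15]
```

View pics/m3.png

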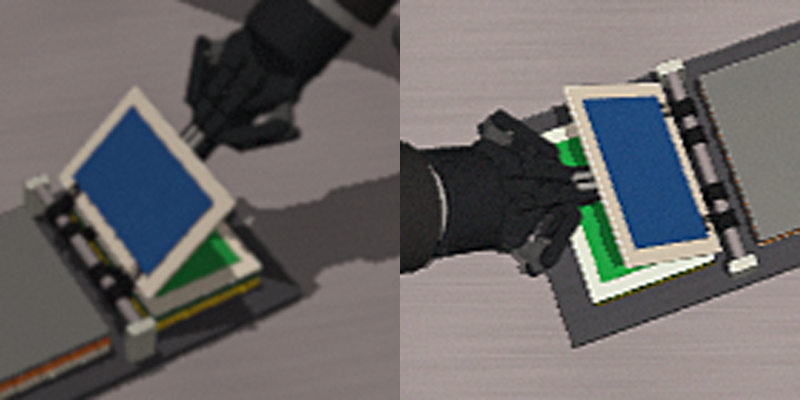

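The fingertip is now under the leaf edge, the leaf has risen to about 45°, and the green leaf is still lying. Continuing over the spine.

```bash
python3 - <<'E'
from h import *
import cv2
for t in d(np.arange(55,146,10)):
    p,r=pose(C(t,pol(t)),pol(t),-1);h=arm.servo_line(p,.06,rotation=r,max_force=15)
    S=arm.get_state();print(round(S["time"],2),h,S["wrist_force"].round(2))
    if h:break
a=arm.read_camera("scene")["img"][180:320,240:380];b=arm.read_camera("top")["img"][140:280,250:390]
cv2.imwrite("pics/m4.png",np.hstack([cv2.resize(x,(400,400),interpolation=cv2.INTER_CUBIC) for x in (a,b)]))
E
```

```text
9.79 False [ 0.76 -0.51  0.34]
10.25 False [ 0.31  0.13 -0.12]
10.71 False [-0.31  0.48  0.1 ]
11.17 False [-0.3  -0.09 -0.35]
11.59 False [-0.12  0.68  0.2 ]
12.0 False [ 0.61  0.29 -1.12]
12.41 False [ 0.48 -0.25 -0.08]
12.82 False [ 1.02  0.57 -0.1 ]
13.23 False [-0.06  1.01  0.13]
13.65 False [-0.23  0.42 -0.25]
```

View pics/m4.png

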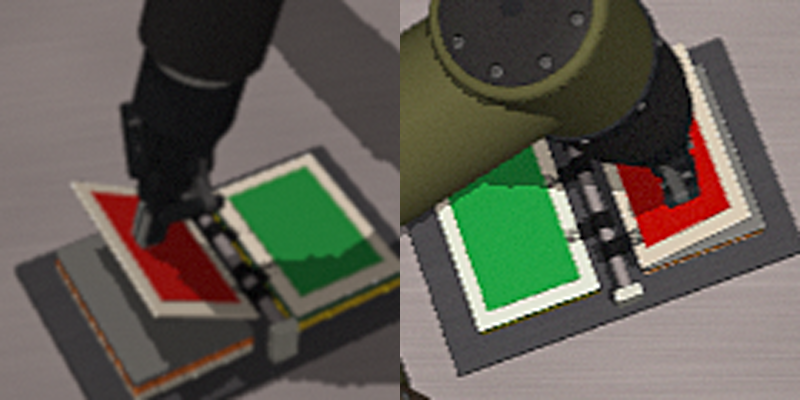

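```bash
python3 - <<'E'
from h import *
def st(h):
    S=arm.get_state();print(round(S["time"],2),h,S["wrist_force"].round(2),S["position"].round(4))
for t in d(np.array([155,163,170,176])):
    p,r=pose(C(t,pol(t)),pol(t),-1);h=arm.servo_line(p,.05,rotation=r,max_force=12);st(h)
    if h:break
if not h:
    p,r=pose(C(np.pi,d(90)),d(90),-1);p[2]-=.02
    st(arm.servo_line(p,.02,rotation=r,max_force=12))
E
```

```text
14.22 False [ 0.29 -0.26 -0.22] [ 0.6372 -0.0444  0.0558]
14.64 False [-0.38  0.66 -0.03] [ 0.6381 -0.0472  0.0428]
15.03 False [0.13 0.41 0.27] [ 0.6385 -0.0481  0.031 ]
15.39 False [1.04 0.68 0.11] [ 0.6385 -0.0491  0.0197]
15.93 True [-1.3   0.26  4.24] [ 0.6391 -0.049   0.0166]
```

```bash
python3 - <<'E'
from h import *
import cv2
def st(h):
    S=arm.get_state();print(round(S["time"],2),h,S["wrist_force"].round(2),S["position"].round(4))
p=arm.get_state()["position"].copy();p[2]-=.012
st(arm.servo_line(p,.015,max_force=18));arm.sleep(.3);st(0)
q=arm.get_state()["position"].copy();q[2]+=.15;arm.servo_line(q,.12);st(0)
q=np.array([.45,.28,.25]);arm.servo_line(q,.15);st(0)
a=arm.read_camera("scene")["img"][200:340,240:400];b=arm.read_camera("top")["img"][140:280,238:398]
cv2.imwrite("pics/m5.png",np.hstack([cv2.resize(x,(400,350),interpolation=cv2.INTER_CUBIC) for x in (a,b)]))
E
```

```text
16.28 True [-1.11  1.15  5.15] [ 0.6392 -0.0491  0.0166]
16.58 0 [-1.01  0.07  5.11] [ 0.6392 -0.0491  0.0165]
17.99 0 [ 0.07  0.59 -0.61] [ 0.6388 -0.0491  0.1654]
20.73 0 [0.38 0.13 0.71] [0.4502 0.2797 0.2499]
```

View pics/m5.png

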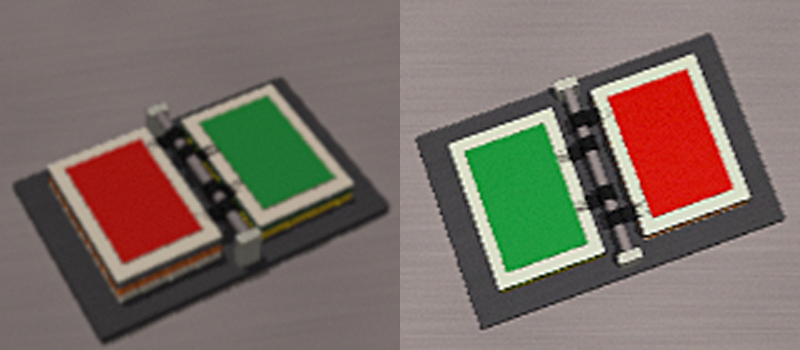

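```bash
cat >> fit.py <<'E'
import cv2
print("---")
for n in cams:
    im=cams[n]["img"].astype(int)[140:340,235:400]
    for nm,ch,th,h in(("red",2,np.pi,-.004),("green",1,0,None)):
        o=[k for k in range(3) if k!=ch];m=(im[:,:,ch]>90)&(im[:,:,ch]>2*im[:,:,o].max(2))
        v,u=np.nonzero(m);cen=np.array([u.mean()+235,v.mean()+140])
        ths=(np.pi,np.pi-.05,np.pi-.1) if nm=="red" else (0,)
        for t in ths:
            if nm=="red": Q=[W([*s.x[:3],t],L(x,r,-.004)) for x,r in((.062,.032),(.062,.113),(-.062,.113),(-.062,.032))]
            else: Q=[W(s.x,("b",x,r,.038)) for x,r in((.062,.032),(.062,.113),(-.062,.113),(-.062,.032))]
            M=cv2.moments(proj(n,np.array(Q)).astype(np.float32));print(n,nm,round(t,2),(cen-[M["m10"]/M["m00"],M["m01"]/M["m00"]]).round(2),round(m.sum()/M["m00"],3))
E
python3 fit.py | sed -n '/---/,$p'
```

```text
---
scene red 3.14 [0.99 1.34] 0.983
scene red 3.09 [0.95 2.36] 0.998
scene red 3.04 [0.84 3.42] 1.017
scene green 0 [0.46 0.75] 0.911
top red 3.14 [-0.26  0.51] 0.992
top red 3.09 [-0.24  0.88] 0.981
top red 3.04 [-0.15  1.21] 0.972
top green 0 [-0.3   0.46] 0.96
```

```bash
python3 - <<'E'
from bench import arm
print(arm.get_state()["time"]);arm.close_job()
E
```

```text
20.9333
the job is handed in; nothing more can be done
```

The leaf is turned over the spine and lies flat on the other stack, red face up. The job was handed in at 20.9 s of the 38 s allowed. I used the shut fingertips tilted under the free edge, followed the arc over the spine and pressed down from above. The hand then moved well clear.

**Last checks**
- **Leaf:** the red panel's position in both cameras fits a hinge angle of 3.14 rad better than 3.09 or 3.04.
- **Green leaf:** it is still lying flat.
- **Book:** its corners are within about 1 pixel (roughly 2 mm) of where they started.
- **Jug, funnel, mug and scraper:** I did not check these in a final picture. The hand's path stayed away from the first three and passed above the flat scraper.

**Disagreements**
- **Fingertip position:** in the pictures the fingertips ended about 36 mm behind the reported TCP. The first approach therefore passed the leaf without touching it. I corrected for the offset, and at the final contact the tip height agreed to about 3–4 mm.
- **Wrist force:** while the leaf was turning it showed hardly more than noise (about 1 N). While pressing down, the 12 N and then 18 N force stops triggered, with about 5 N left once the arm had settled.

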